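# Sweep washers through the gate of a counting tray

### The arm

A 6-joint arm with a two-finger parallel gripper is mounted at the origin on a cart in front of the work surface, level with it; the furniture and walls round the work are solid. World frame = base frame: x ahead of the robot, y to its left, z up, the work surface at z = 0. Lengths are in m, angles in degrees, forces in N, time in s.
With the tool pointing down it reaches from about 0.375 to 0.825 m from the base axis. Payload 5.5 kg.
Tool frame: the origin (TCP) lies at the very end of the fingers, on their centre line; the grasp point (between the pads) lies 19 mm behind it (robot.grasp_offset is the distance from the TCP to the grasp point, in m); z points along the fingers, y is the line along which they close (so a half turn about z gives the same grasp; the last joint's range is limited). The gripper opens to 85 mm and grips with 20 to 120 N. Pads are 22 mm wide; open, the fingers measure 114 mm over their backs; the gripper's body (76 mm by 85 mm) begins 54 mm behind the grasp point. The pads swing forward as they close: fully open they stand 13 mm farther back than shut.
Start: joints at [74.141, 17.962, -2.699, 69.339, 0, 90], TCP at [0.164, 0.577, 0.231] pointing down, gripper open.
Joint ranges: [-152.73, 152.73], [-39.44, 99.34], [-58.76, 71.6], [-118.89, 123.64], [-81.53, 83.1], [-180, 180]. Speed limits (degrees/s): [136.94, 136.94, 172.46, 180, 180, 180].

### API

Orientations are given as [roll, pitch, yaw] about the fixed x, y, z axes, in that order (R = Rz(yaw) Ry(pitch) Rx(roll)).
In Python, from workcell import robot, jaws, kin, get_image, camera_model, workorder, get_t, get_joint_pos, get_qd, get_joint_torque, get_tcp_pos, get_tcp_rot, get_ft_force, get_ft_torque, get_opening, get_gripper_force gives the robot as it stands. Calls block until the motion is done:
- robot.move_pose(position, orientation): joint-space move of the TCP to a pose.
- robot.move_linear(position, feed=0.15, ori=None): straight line of the TCP; ori=None keeps the orientation; feed is the mean speed in m/s.
- robot.move_joints(angles): joint-space move.
- jaws.grip(opening): opening from 0.0 (shut) to 1.0 (fully open); the grip force is fixed at half the most; returns when the fingers have stopped.
- robot.hold(seconds).
- kin.solve_ik(position, orientation): joint angles nearest the present ones, or None.
- get_image(name): name is "scene" or "top" or "wrist"; returns (picture, depth): 384x512x3 uint8, blue, green, red; 384x512 float32, m along the optical axis (not along the pixel's ray), 0 where there is no reading.
- camera_model(name): a dict with "fx", "fy", "cx", "cy" (pixels), "world_from_camera" (4x4, takes a point from camera to world coordinates); the wrist camera has in their place "tool_from_camera" (4x4, takes a point from camera to tool coordinates, whose origin is the TCP and whose axes are the flange's). Camera axes: x right, y up, looking along -z (the intrinsics and any distortion apply to the point x, -y, -z); pixel columns grow to the right and rows downward; lengths in m; the calibration is good to about 2 mm. A picture is of the moment at which its call begins: read the wrist's pose just before it. camera_model takes no time and is no camera call.
A pose or a line that the arm cannot do raises robot.PlanningError and nothing moves.
- workorder.close_job(): hands the job in; it is judged then, once.
Readings, each from a call of its own:
- get_t(): time.
- get_joint_pos(): joint angles.
- get_qd(): joint speeds.
- get_joint_torque(): joint torques, N m.
- get_tcp_pos(): TCP position.
- get_tcp_rot(): TCP orientation.
- get_ft_force(): force on the tool from outside, world axes, zero at the start.
- get_ft_torque(): the same for the moment, N m.
- get_opening(): opening from 0.0 (shut) to 1.0 (fully open).
- get_gripper_force(): force on a finger pad.
Only numpy, scipy, OpenCV 4.12 (cv2) and the standard library are available. Lean on these libraries where they do the work, as an engineer would, in place of code of your own. Each camera call takes 0.05 s, during which the arm holds its last target. There are 200 camera calls.

### The job

Sweep the three steel washers across the white counting tray with the fingertips, one at a time, through the gate in its far wall, so that each drops into the slot behind. Only push them along the deck: do not pick up or lift a washer. Leave the carton, the small bottle and the cup beside the tray where they stand.

Things in the scene. Friction and masses are not known exactly. Their poses are not given: they have to be found in the camera images.
- tray: White plastic counting tray, fixed on the bench. Origin on the bench surface under the middle of the gate; +x points from the deck through the gate (away from the robot, turned up to 20 degrees either way), +y to the left. Flat deck 50 mm above the bench, x = -185 to +2 mm, y = -115 to +115 mm (in the gate it ends at x = -6 mm), with rims 8 mm above the deck on its near edge and both sides.
- gate (a point): Middle of the gate, at deck height, in the near face of the gate wall; axes as the tray's. The gate wall stands across the deck's far end, 5 mm thick (tray x = 0 to 5 mm), 22 mm above the deck, as wide as the tray. The gate is its only opening: 40 mm wide (y = -20 to +20 mm), open at the top.
- slot (a point): Middle of the slot's floor, 5 mm above the bench. The slot is an open trough behind the gate: tray x = 2 to 55 mm (in the gate's width from -6 mm), y = -65 to +65 mm, floor 45 mm below the deck, far wall 12 mm above it. A washer drops in once its centre is pushed about 12 mm past the wall's near face.
- washer_0_center (a point): Thick dark steel washer, outer diameter 30 mm, hole 14 mm, 10 mm high, about 40 g, lying loose and flat on the tray's deck. This point is its centre (5 mm above the deck at the start); its z axis is the washer's axis.
- washer_1_center (a point): Thick dark steel washer, outer diameter 30 mm, hole 14 mm, 10 mm high, about 40 g, lying loose and flat on the tray's deck. This point is its centre (5 mm above the deck at the start); its z axis is the washer's axis.
- washer_2_center (a point): Thick dark steel washer, outer diameter 30 mm, hole 14 mm, 10 mm high, about 40 g, lying loose and flat on the tray's deck. This point is its centre. The three washers are alike and start in a loose row across the deck, 95 to 125 mm before the gate: one near the tray's middle line and one 45 to 58 mm to each side of it.
- carton: Small folding carton, 34 x 79 x 46 mm, standing loose on the bench left of the tray; origin under its middle. Not to be disturbed.
- vial: Small closed bottle, 32 mm wide, 72 mm high, standing loose on the bench right of the tray; origin under its middle. Not to be disturbed.
- cup: Clear plastic cup, 67 mm wide, 60 mm high, standing loose on the bench right of the tray, nearer the robot; origin under its middle. Not to be disturbed.
- washer_0: The same washer as washer_0_center; origin in the middle of its underside.
- washer_1: The same washer as washer_1_center; origin in the middle of its underside.
- washer_2: The same washer as washer_2_center; origin in the middle of its underside.
Not all that is in view belongs to the job. What is shaped like the washer_0 but brown, orange or purple is not meant.

How it is judged (in metres and radians):
On the way, in this order (a step that is already met when the one before it is completed fails the run):
1. a first washer is down in the slot (((z of washer_0_center in the frame of tray below 0.042 m and x of washer_0_center in the frame of tray between -0.006 and 0.058 m and y of washer_0_center in the frame of tray between -0.067 and 0.067 m) or (z of washer_1_center in the frame of tray below 0.042 m and x of washer_1_center in the frame of tray between -0.006 and 0.058 m and y of washer_1_center in the frame of tray between -0.067 and 0.067 m) or (z of washer_2_center in the frame of tray below 0.042 m and x of washer_2_center in the frame of tray between -0.006 and 0.058 m and y of washer_2_center in the frame of tray between -0.067 and 0.067 m))), for 0.2 s.
2. a second washer is down in the slot ((((z of washer_0_center in the frame of tray below 0.042 m and x of washer_0_center in the frame of tray between -0.006 and 0.058 m and y of washer_0_center in the frame of tray between -0.067 and 0.067 m) and (z of washer_1_center in the frame of tray below 0.042 m and x of washer_1_center in the frame of tray between -0.006 and 0.058 m and y of washer_1_center in the frame of tray between -0.067 and 0.067 m)) or ((z of washer_0_center in the frame of tray below 0.042 m and x of washer_0_center in the frame of tray between -0.006 and 0.058 m and y of washer_0_center in the frame of tray between -0.067 and 0.067 m) and (z of washer_2_center in the frame of tray below 0.042 m and x of washer_2_center in the frame of tray between -0.006 and 0.058 m and y of washer_2_center in the frame of tray between -0.067 and 0.067 m)) or ((z of washer_1_center in the frame of tray below 0.042 m and x of washer_1_center in the frame of tray between -0.006 and 0.058 m and y of washer_1_center in the frame of tray between -0.067 and 0.067 m) and (z of washer_2_center in the frame of tray below 0.042 m and x of washer_2_center in the frame of tray between -0.006 and 0.058 m and y of washer_2_center in the frame of tray between -0.067 and 0.067 m)))), for 0.2 s.
3. the third washer is down in the slot (z of each of washer_0_center, washer_1_center, washer_2_center in the frame of tray below 0.042 m and x of washer_0_center in the frame of tray between -0.006 and 0.058 m and y of washer_0_center in the frame of tray between -0.067 and 0.067 m and x of washer_1_center in the frame of tray between -0.006 and 0.058 m and y of washer_1_center in the frame of tray between -0.067 and 0.067 m and x of washer_2_center in the frame of tray between -0.006 and 0.058 m and y of washer_2_center in the frame of tray between -0.067 and 0.067 m), for 0.2 s.
At the end, for the whole second after the job is handed in: All three washers lie at rest (under 20 mm/s) in the slot, each centre between the slot's walls and at least 8 mm below the deck (less than 42 mm above the bench) (all of step 3 and linear speed of each of washer_0, washer_1, washer_2 below 0.02 m/s); the robot touches nothing.
It fails at once if a washer is lifted: its centre rises more than 12 mm above where it lies on the deck (z of any of washer_0_center, washer_1_center, washer_2_center in the frame of tray above 0.067 m).
It fails at once if the carton, the small bottle or the cup is moved more than 20 mm (distance of any of carton, vial, cup from where it was at the start of the episode above 0.02 m).
It also fails if it takes over 61 s, if anything falls off the work surface, if the arm or the gripper's body presses on something with over 40 N, if the wrist force passes 120 N, or if a joint passes its speed limit or range.

## Working session

There is one attempt and no reset: what is moved stays moved. The work goes in short steps, each a Python script; the robot and the scene stay as the last script left them, time stands still between calls to the robot, and variables do not carry over. Pictures are saved under pics/ and viewed, at most 10 in all, crops included, and the job is handed in when it is done.

```bash
mkdir -p pics; python3 - <<'E'
from workcell import *
import cv2,numpy as np
for n in("top","scene"):
    p,d=get_image(n);cv2.imwrite(f"pics/{n}0.png",p);np.save(f"pics/{n}0.npy",d)
    m=camera_model(n);print(n,{k:np.round(v,4).tolist() if not isinstance(v,str) else v for k,v in m.items()})
print(get_t())
E
```

```text
top {'fx': 419.3696, 'fy': 419.3696, 'cx': 254.3729, 'cy': 194.2845, 'world_from_camera': [[-0.0053, 0.9836, -0.1801, 0.3566], [-0.9998, -0.0019, 0.0194, 0.0065], [0.0187, 0.1802, 0.9834, 1.0978], [0.0, 0.0, 0.0, 1.0]]}
scene {'fx': 434.1856, 'fy': 434.1856, 'cx': 248.7435, 'cy': 186.8706, 'world_from_camera': [[0.8845, 0.2987, -0.3585, 0.2218], [-0.4666, 0.5678, -0.6781, -0.6326], [0.001, 0.7671, 0.6416, 0.6464], [0.0, 0.0, 0.0, 1.0]]}
0.1
```

View pics/top0.png

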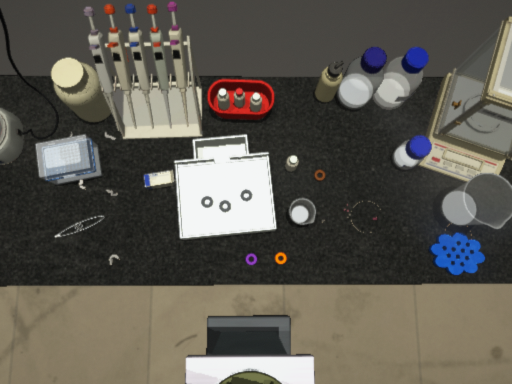

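View pics/scene0.png

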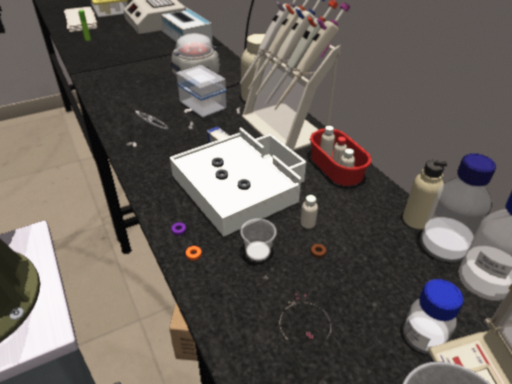

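The top view shows three dark rings on the white deck at (207,202), (225,206) and (246,195). The other rings are off the tray: purple (251,259), orange (281,258) and brown (320,175), so none of those is meant. The carton is at (158,179), the vial at (292,162) and the cup at (302,211). Next I'll measure and check one close crop.

```bash
cat > h.py <<'E'
from workcell import *
import cv2,numpy as np
def cloud(m,T,d):
    v,u=np.indices(d.shape)
    c=np.stack([(u-m["cx"])/m["fx"]*d,-(v-m["cy"])/m["fy"]*d,-d],-1)
    return c@T[:3,:3].T+T[:3,3]
def ray(m,T,u,v,z):
    r=np.stack([(np.asarray(u)-m["cx"])/m["fx"],-(np.asarray(v)-m["cy"])/m["fy"],-np.ones(np.shape(u))],-1)@T[:3,:3].T
    return T[:3,3]+r*((z-T[2,3])/r[...,2])[...,None]
def blobs(p,poly=None,lo=20,hi=100000,thr=110):
    k=(p.max(2)<thr).astype(np.uint8)
    n,l,s,c=cv2.connectedComponentsWithStats(k)
    return [(c[i],s[i]) for i in range(1,n) if lo<s[i][4]<hi]
E
python3 - <<'E'
from h import *
p=cv2.imread("pics/top0.png");d=np.load("pics/top0.npy");m=camera_model("top");T=np.array(m["world_from_camera"])
P=cloud(m,T,d)
for c,s in blobs(p[185:220,190:262],thr=130): 
    u,v=c[0]+190,c[1]+185; print("washer",np.round([u,v],1),s[4],ray(m,T,u,v,.058).round(4),"depth z",P[int(v),int(u)].round(3))
# tray outline
k=(p.min(2)>150).astype(np.uint8);k[:,:170]=0;k[:130]=0;k[245:]=0;k[:,280:]=0
n,l,s,c=cv2.connectedComponentsWithStats(k);i=1+np.argmax(s[1:,4]);print(s[i])
print("zs",np.histogram(P[l==i][:,2],bins=np.arange(-.01,.1,.005)))
for z0,z1 in((.064,.08),(.046,.0535),(.0545,.064)):
    q=P[(l==i)&(P[...,2]>z0)&(P[...,2]<z1)]
    print(z0,len(q),cv2.minAreaRect((q[:,:2]*1000).astype(np.float32)),cv2.boxPoints(cv2.minAreaRect((q[:,:2]*1000).astype(np.float32))).round(0).tolist())
for n,u,v in(("carton",158,179),("vial",292,160),("cup",302,212)):print(n,P[v,u].round(3),ray(m,T,u,v,.03).round(3))
cv2.imwrite("pics/crop0.png",cv2.resize(p[125:245,140:325],None,fx=4.3,fy=4.3,interpolation=2))
E
```

```text
washer [245.9 194.8] 62 [0.5457 0.0073 0.058 ] depth z [0.549 0.01  0.052]
washer [206.7 201.4] 59 [0.5292 0.1058 0.058 ] depth z [0.531 0.108 0.05 ]
washer [224.6 205.7] 64 [0.5182 0.0607 0.058 ] depth z [0.522 0.063 0.046]
[ 174  134  102  104 7658]
zs (array([   1,   64,  473,  146,    2,    0,    1,    1,    1,    0,  160,
       4410, 1696,  428,  106,   64,   67,    4,    0,    0,    0]), array([-0.01 , -0.005,  0.   ,  0.005,  0.01 ,  0.015,  0.02 ,  0.025,
        0.03 ,  0.035,  0.04 ,  0.045,  0.05 ,  0.055,  0.06 ,  0.065,
        0.07 ,  0.075,  0.08 ,  0.085,  0.09 ,  0.095]))
0.064 140 ((646.1513671875, 77.40325927734375), (72.66191864013672, 242.08680725097656), 18.919729232788086) [[573.0, 180.0], [651.0, -49.0], [720.0, -25.0], [641.0, 204.0]]
0.046 5634 ((567.6400146484375, 62.67912292480469), (239.0453643798828, 238.34486389160156), 6.630370616912842) [[435.0, 167.0], [463.0, -69.0], [700.0, -42.0], [673.0, 195.0]]
0.0545 566 ((573.7933959960938, 63.583839416503906), (250.91055297851562, 239.58900451660156), 5.508105754852295) [[437.0, 171.0], [460.0, -68.0], [710.0, -44.0], [687.0, 195.0]]
carton [0.592 0.234 0.035] [0.593 0.235 0.03 ]
vial [ 0.633 -0.109  0.071] [ 0.644 -0.114  0.03 ]
cup [ 0.509 -0.141  0.004] [ 0.506 -0.137  0.03 ]
```

View pics/crop0.png

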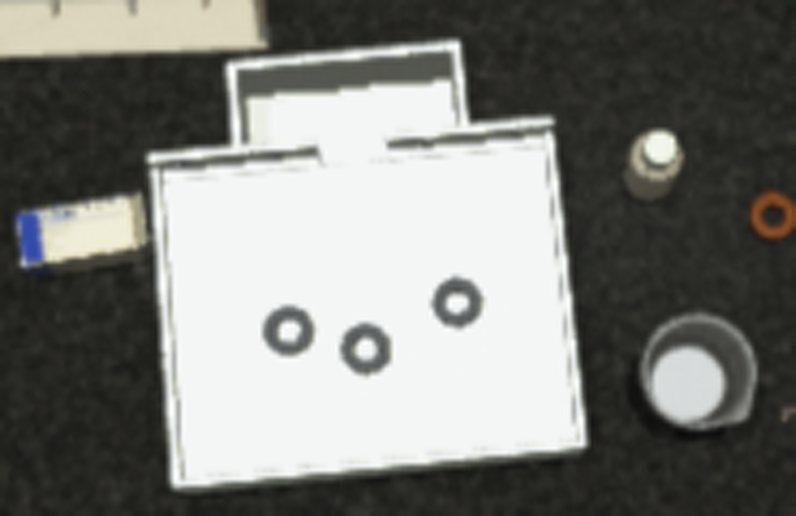

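The crop confirms the three dark washers on the deck. Tray corners in crop pixels are near-left (172,488), near-right (587,447), far-left (150,155) and far-right (553,120), and the gate runs from 318 to 387. The tray is turned about +5.5°. I'll move above it and refine with the wrist camera.

```bash
python3 - <<'E'
from h import *
m=camera_model("top");T=np.array(m["world_from_camera"])
f=lambda u,v,z:ray(m,T,np.array(u/4.3+140-.4),np.array(v/4.3+125-.4),z)[:2]
nl,nr,fl,fr=f(172,488,.058),f(587,447,.058),f(150,155,.072),f(553,120,.072)
for a in(nl,nr,fl,fr,f(318,145,.072),f(387,140,.072)):print(a.round(4))
print(np.hypot(*(nl-nr)),np.hypot(*(fl-fr)),np.hypot(*(nl-fl)))
print(get_tcp_rot(),get_joint_pos())
jaws.grip(0.14)
for z in (.36,.30,.26):
    try: robot.move_pose([.55,.06,z],[180,0,5.5]);break
    except robot.PlanningError as e:print(z,e)
Rr=get_tcp_rot();t=get_tcp_pos();p,d=get_image("wrist");mw=camera_model("wrist");print(t,Rr,get_joint_pos(),get_opening(),get_t(),mw)
np.savez("pics/w0.npz",p=p,d=d,t=t,r=Rr);cv2.imwrite("pics/w0.png",p)
E
```

```text
[0.4376 0.171 ]
[ 0.4603 -0.0676]
[0.6309 0.1868]
[ 0.6521 -0.0494]
[0.6369 0.0888]
[0.6399 0.0483]
0.2396505336699873 0.2370929991439257 0.1939147103602216
[-1.79906808e+02 -2.31094496e-04  1.64142082e+02] [ 7.41416670e+01  1.80010371e+01 -2.75029829e+00  6.93418568e+01
  2.30419891e-04  8.99995851e+01]
[0.54995422 0.06021655 0.35990835] [-1.79996113e+02  9.00636395e-03  5.51312964e+00] [ 6.24660952e+00  1.18528234e+01  5.90719054e+00  8.40626307e+01
  2.68501645e-03 -1.79266535e+02] 0.14272977126065536 4.725 {'fx': 330.2355297844998, 'fy': 330.2355297844998, 'cx': 255.1034819872903, 'cy': 189.80675383843658, 'tool_from_camera': array([[-1.12293835e-04,  9.51279752e-01,  3.08329077e-01,
         7.84087971e-02],
       [ 9.99999772e-01,  3.12016136e-04, -5.98454173e-04,
        -2.99699606e-05],
       [-6.65500985e-04,  3.08328940e-01, -9.51279571e-01,
        -1.42675989e-01],
       [ 0.00000000e+00,  0.00000000e+00,  0.00000000e+00,
         1.00000000e+00]])}
```

View pics/w0.png

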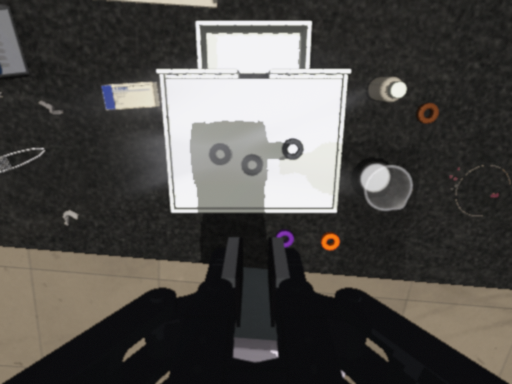

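The wrist view shows the tray square-on. Washers are at (220,154), (252,165) and (292,149), near rim corners at (171,213) and (338,212), the wall top runs (158,71) to (350,70), and the gate spans columns 238 to 270. Joint 6 is near its limit, so I'll use the flipped yaw for pushing.

```bash
cat >> h.py <<'E'
from scipy.spatial.transform import Rotation as Ro
def wristT(t,r,mw):
    T=np.eye(4);T[:3,:3]=Ro.from_euler("xyz",r,degrees=True).as_matrix();T[:3,3]=t
    return T@np.array(mw["tool_from_camera"])
E
python3 - <<'E'
from h import *
w=np.load("pics/w0.npz");p=w["p"];mw=camera_model("wrist");T=wristT(w["t"],w["r"],mw)
g=p.max(2)
f=lambda u,v,z:ray(mw,T,np.array(u),np.array(v),z)[:2]
nl,nr,fl,fr=f(170.5,213,.058),f(338.5,212.5,.058),f(157.5,70,.072),f(350,69.5,.072)
for a in(nl,nr,fl,fr):print(a.round(4))
print(np.hypot(*(nl-nr)),np.hypot(*(fl-fr)),np.hypot(*(nl-fl)))
for a in((220,154),(252,165),(292,149)):
    s=g[a[1]-15:a[1]+15,a[0]-15:a[0]+15];k=(s<75).astype(np.uint8)
    n,l,st,c=cv2.connectedComponentsWithStats(k);i=1+np.argmax(st[1:,4]);b=st[i]
    cc=np.array([b[0]+b[2]/2-.5+a[0]-15,b[1]+b[3]/2-.5+a[1]-15]);print("w",b,cc,f(*cc,.058).round(4))
print("row across gate",g[66:84:1,225:285:5].tolist())
E
```

```text
[0.4377 0.1722]
[ 0.4617 -0.0698]
[0.6313 0.1881]
[ 0.6545 -0.0468]
0.2432428384237312 0.2360292071945125 0.1943029229441788Traceback (most recent call last):
  File "<stdin>", line 10, in <module>
    return _wrapfunc(a, 'argmax', axis=axis, out=out, **kwds)
    return bound(*args, **kwds)
ValueError: attempt to get argmax of an empty sequence
```

```bash
cat >> h.py <<'E'
O=np.array([.6373,.0695]);A=5.55
def W(x,y,z):
    c,s=np.cos(np.radians(A)),np.sin(np.radians(A));return [O[0]+c*x-s*y,O[1]+s*x+c*y,z]
def Tr(q):
    c,s=np.cos(np.radians(A)),np.sin(np.radians(A));d=np.array(q)[:2]-O;return np.array([c*d[0]+s*d[1],-s*d[0]+c*d[1]])
def ori(a):return [180,0,A+a-180]
ZP=.0525
def sweep(w,tgt=(-.025,0),gap=.14,zc=.12):
    """metres in tray frame: gapped push of washer w to tgt, then shut straight push through the gate"""
    w,tgt=np.array(w),np.array(tgt);v=tgt-w;a=np.degrees(np.arctan2(v[1],v[0]));u=v/np.hypot(*v)
    s=w-u*.034;e=tgt-u*.0245
    jaws.grip(gap)
    robot.move_pose(W(*s,zc),ori(a));robot.move_linear(W(*s,ZP),.12)
    robot.move_linear(W(*e,ZP),.08);print("end1",get_ft_force(),Tr(get_tcp_pos()))
    finish(e-u*.012,tgt)
def finish(b,tgt):
    robot.move_linear(W(*b,ZP),.12)
    robot.move_linear(W(tgt[0]-.045,tgt[1],ZP+.015),.12,ori(0));jaws.grip(0.)
    robot.move_linear(W(tgt[0]-.045,tgt[1],ZP),.12)
    robot.move_linear(W(-.004,0,ZP),.08);print("end2",get_ft_force(),Tr(get_tcp_pos()))
    robot.move_linear(W(-.03,0,ZP),.12);robot.move_linear(W(-.04,0,.12),.2)
def look(name):
    robot.move_pose(W(-.15,0,.30),ori(0))
    p,d=get_image("top");cv2.imwrite(f"pics/{name}.png",cv2.resize(p[125:245,140:325],None,fx=4.3,fy=4.3,interpolation=2))
    print(get_t())
E
python3 - <<'E'
from h import *
w=np.load("pics/w0.npz");mw=camera_model("wrist");T=wristT(w["t"],w["r"],mw)
for a in((220,154),(252,165),(292,149)):print(Tr(ray(mw,T,np.array(a[0]),np.array(a[1]),.058)[:2]).round(4))
for a in((.5292,.1058),(.5182,.0607),(.5457,.0073)):print(Tr(a).round(4))
robot.move_pose(W(-.15,0,.25),ori(0));print(get_joint_pos()[5])
sweep((-.1194,.0028))
look("a1")
E
```

```text
[-0.1021  0.047 ]
[-0.1175  0.0033]
[-0.0952 -0.0512]
[-0.1041  0.0466]
[-0.1194  0.0028]
[-0.0972 -0.053 ]
0.863728771974838
end1 [-0.40850129  0.4703012  -0.17011349] [-0.04986761  0.00075007]
end2 [-0.33764276 -0.29156465  0.1683806 ] [-4.53056784e-03 -1.92189515e-05]
14.1583
```

View pics/a1.png

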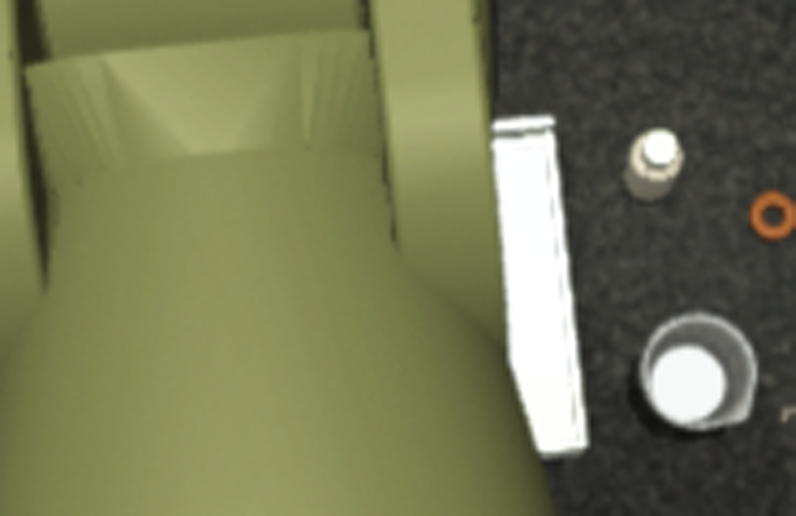

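The arm hides the tray from the top camera, so I'll use the scene and wrist cameras instead.

```bash
cat >> h.py <<'E'
def look(name):
    robot.move_pose(W(-.15,0,.30),ori(0))
    p,_=get_image("scene");w,_=get_image("wrist")
    p=cv2.resize(p[110:260,150:340],(500,395),interpolation=2)
    w=cv2.resize(w,(300,225))
    c=np.zeros((395,800,3),np.uint8);c[:,:500]=p;c[:225,500:]=w
    cv2.imwrite(f"pics/{name}.png",c);print(get_t())
E
python3 - <<'E'
from h import *
look("a2")
E
```

```text
14.5083
```

View pics/a2.png

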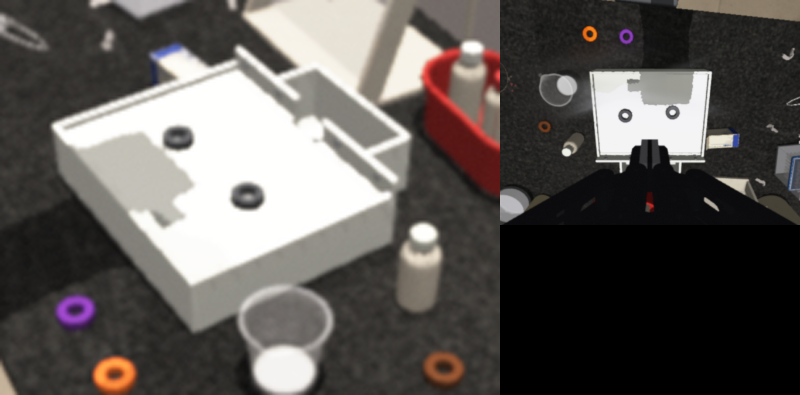

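The middle washer has left the deck through the gate. The other two are undisturbed at (178,137) and (247,195) in this picture. Next I'll sweep the left one.

```bash
python3 - <<'E'
from h import *
sweep((-.1035,.0468))
look("a3")
E
```

```text
end1 [-0.62104053  0.02979602  0.08326413] [-0.04643561  0.01276093]
end2 [-0.33547063  0.49863188  0.47061919] [-4.58210466e-03 -2.27698817e-05]
21.9667
```

View pics/a3.png

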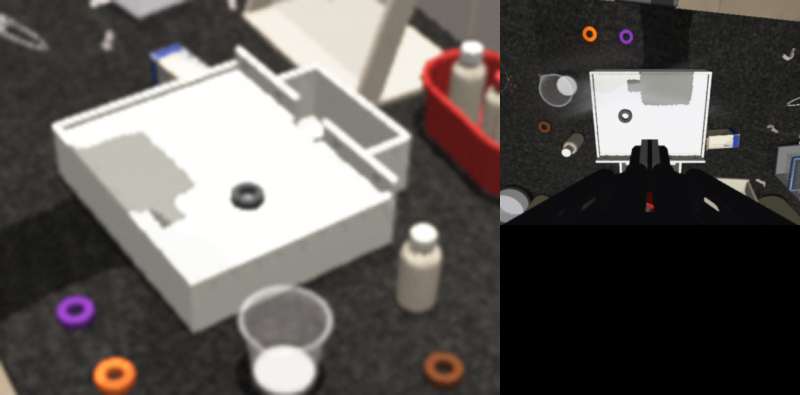

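The left washer is through the gate as well, and only the right one at (247,195) remains. I'll sweep it, then look into the slot from above with the arm clear.

```bash
python3 - <<'E'
from h import *
sweep((-.0962,-.0521))
robot.move_pose(W(-.15,0,.30),ori(0));robot.move_pose([.164,.577,.231],[180,0,164])
p,_=get_image("top");s,_=get_image("scene")
c=np.zeros((480,800,3),np.uint8);c[:,:430]=cv2.resize(p[130:245,168:271],(430,480),interpolation=2)
c[:292,430:]=cv2.resize(s[110:260,150:340],(370,292),interpolation=2);cv2.imwrite("pics/a4.png",c);print(get_t(),get_ft_force())
E
```

```text
end1 [ 0.09998899 -0.16532289 -0.60359941] [-0.04508711 -0.01469246]
end2 [ 0.39036718 -0.76119634  0.213055  ] [-4.51167350e-03 -2.27070898e-07]
31.7083 [-0.64557282 -0.24509542  0.06472604]
```

View pics/a4.png

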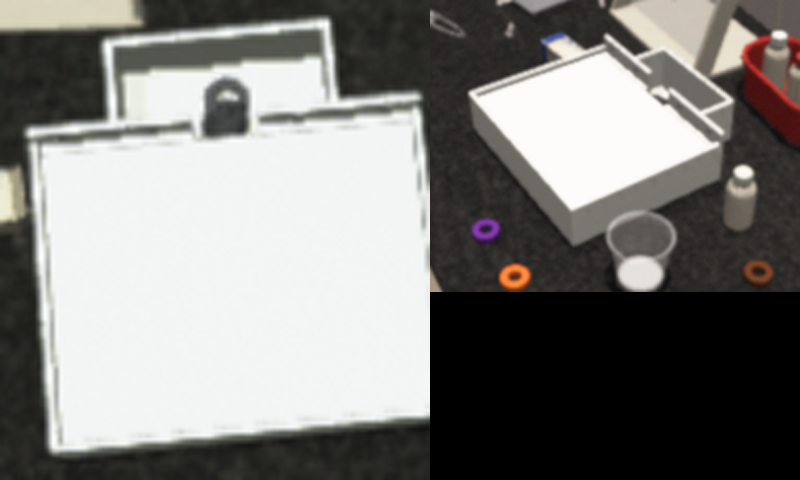

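All three washers are off the deck and piled in the slot behind the gate at (226,105), and the carton, vial and cup look unmoved. I'll check the pile's height by depth before handing in.

```bash
python3 - <<'E'
from h import *
m=camera_model("top");T=np.array(m["world_from_camera"])
D=[];
for _ in range(6):
    p,d=get_image("top");D.append(d)
P=cloud(m,T,np.median(D,0))
for v in range(146,166):print(v,[(int(p[v,u].max()),round(P[v,u][2]*1000)) for u in range(214,231,2)],(Tr(P[v,222])*1000).round())
E
```

```text
146 [(164, 4), (166, 1), (185, 5), (236, 2), (236, 3), (236, 3), (241, 4), (245, 5), (244, 4)] [53. -3.]
147 [(236, 5), (236, 2), (237, 2), (242, 4), (237, 4), (241, 3), (245, 3), (245, 6), (245, 3)] [50. -3.]
148 [(245, 4), (245, 4), (242, 1), (226, 3), (181, 14), (215, 4), (244, 3), (245, 4), (245, 3)] [44. -3.]
149 [(245, 2), (245, 3), (229, 2), (125, 14), (106, 13), (129, 13), (236, 5), (245, 3), (245, 5)] [41. -2.]
150 [(245, 3), (243, 4), (154, 13), (95, 15), (95, 14), (96, 13), (187, 12), (244, 4), (245, 5)] [38. -2.]
151 [(245, 3), (237, 5), (104, 11), (86, 12), (133, 10), (90, 12), (119, 14), (242, 3), (245, 4)] [37. -2.]
152 [(245, 3), (231, 4), (97, 13), (127, 9), (220, 4), (148, 9), (101, 14), (242, 6), (245, 4)] [36. -1.]
153 [(245, 4), (218, 5), (96, 14), (161, 4), (196, 2), (204, 4), (96, 14), (241, 4), (245, 3)] [34. -1.]
154 [(245, 4), (234, 2), (95, 13), (102, 25), (94, 26), (102, 24), (86, 14), (241, 3), (245, 4)] [24. -2.]
155 [(245, 2), (235, 5), (91, 27), (68, 25), (65, 32), (65, 38), (63, 22), (241, 3), (245, 5)] [20. -1.]
156 [(245, 4), (231, 3), (88, 23), (70
[... 354 characters left out ...]
, (233, 4), (178, 53)] [ 4. -1.]
160 [(199, 4), (136, 38), (62, 44), (71, 47), (70, 47), (65, 46), (59, 42), (234, 3), (239, 48)] [ 2. -1.]
161 [(192, 48), (155, 3), (58, 44), (68, 46), (75, 46), (72, 44), (85, 20), (230, 3), (234, 48)] [-1. -1.]
162 [(202, 47), (165, 5), (90, 42), (110, 44), (140, 44), (156, 18), (176, 20), (225, 4), (227, 47)] [-3. -0.]
163 [(223, 47), (201, 4), (184, 36), (202, 49), (229, 50), (242, 49), (242, 49), (244, 48), (244, 49)] [-7. -0.]
164 [(244, 49), (243, 50), (243, 47), (243, 48), (244, 49), (245, 50), (245, 49), (245, 49), (245, 49)] [-9.  0.]
165 [(245, 49), (245, 50), (245, 47), (245, 48), (245, 48), (245, 48), (245, 49), (245, 48), (245, 49)] [-12.   0.]
```

The pile is at rest. One washer lies flat with its top at about 15 mm, and the other two lean in the slot with their upper edges at about 48 mm or less. That puts their centres at about 32–37 mm, below the 42 mm limit. The arm is clear, so I'm handing in.

```bash
python3 -c "
from workcell import *
print(workorder.close_job(),get_t())"
```

```text
the job is handed in; nothing more can be done
the job is handed in; nothing more can be done
```

All three washers were swept through the gate into the slot and the job is handed in at about 32 s; by depth, two of them lean with centres estimated at 32–37 mm (limit 42 mm), the carton, bottle and cup look unmoved, and no verdict was returned.

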